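Power the egg-candling lamp and hold an egg over its window

TASK

Slide the battery pack along the rails of the candling lamp's dock until it is fully home and the sprung catch has clicked into it, and let go of it. Then take the one-egg carrier by its handle and, without touching the egg or tipping it out of its pocket, bring the pocket centrally over the lamp's round window and finish there, the gripper still holding the carrier level and still about 3 cm above the lamp, not setting it down. Leave the egg box, timer, magnifier and jar where they are.

Things in the scene. Friction and masses are not known exactly. Their poses are not given: they have to be found in the camera images.
- lamp: Candling lamp, fixed, grey, 206 x 92 mm. Tower 86 x 86 mm with flat top at z = 76 mm, above it a round hood (72 mm across) with the window, up to 98 mm. In front of it (lamp's -x) a low battery dock open to the front: deck 12 mm above the worktop from x = -160 to the stop face at x = -42.5 mm. Origin: on the worktop under the window; +x from dock to tower, the way the battery slides in.
- lamp_mouth (a point): Where the battery's centre lies when it is set down on the deck just in front of the rails, ready to slide 67 mm along +x: x = -148, y = 0, z = 45 mm in the lamp's frame; axes as the lamp's. From here on come flared mouths without lips (x = -105 to -87 mm), 38 narrowing to 32 mm either side of the middle; set the battery down within 5 mm of the middle, or it lands on them.
- lamp_home (a point): Where the battery's centre lies when it is fully home: x = -80.5, y = 0, z = 45 mm in the lamp's frame; axes as the lamp's. Here two rails (x = -87 to -42 mm, tops 10 mm above the deck, outer faces 38 mm from the middle) have lips over the battery's foot: 31.8 mm from the middle to each wall, 27.3 mm to each lip's edge, 6.8 mm free under the lips, so the battery only goes in along x.
- lamp_window (a point): Centre of the lamp's round window, 98 mm above the worktop, at the top of its black rubber ring (52 mm across), the highest part of the lamp.
- lamp_catch (a joint): Sprung steel catch in the middle of the dock's deck: a wedge 4 mm high with its peak 20 mm before the stop face. 0 m = fully up (as it starts), positive = pushed down (0.004 while the battery's front foot rides over it, in the last 33 mm of travel). Sliding over it takes 5 to 10 N. It springs back to 0 into a notch under the battery 2 to 3 mm before the battery meets the stop face.
- battery_mid (a point): Centre of the battery pack, a loose upright block (black below, grey above, ribbed sides), 0.24 to 0.4 kg: 76 long (x) x 50 wide (y) x 66 mm high, on a foot 5 mm thick and 60 mm wide. This point is 33 mm above its underside. +x is its front (two brass contacts), which enters the dock first; four white dots are on its rear. Grip it across the 50 mm, at this height to 12 mm higher, to clear the rails.
- carrier_pocket (a point): Middle of the hole in the bottom of the carrier's pocket, 14 mm above the carrier's underside. The carrier is a loose white tray for one egg, 0.1 to 0.16 kg: a shallow dish 72 mm across (rim 11 mm above this point), open below for the light, on short legs, with a straight handle to its -x, 146 mm long from here. z is its upright axis. The egg rolls out at a tilt of some 30 degrees.
- carrier_grip (a point): Grasp place on the carrier's handle, 31 mm above the carrier's underside, 90 mm from the pocket's axis towards the carrier's -x and 17 mm higher than point carrier_pocket. The handle there is 16 mm wide (y) and 20 mm high with flat sides; it runs from 62 to 146 mm from the pocket's axis. Axes as the carrier's.
- egg_mid (a point): Centre of the egg, brown, 56 x 43 mm, 60 g, lying loose in the carrier's pocket, its centre about 20 mm above point carrier_pocket.
- carrier: The carrier itself: origin under the pocket's axis at the height of its feet, z its upright axis, handle to its -x.
- egg_box: Bystander: grey pulp egg box 106 x 156 x 72 mm, loose, at the back left. Origin under its middle.
- timer: Bystander: white timer 66 x 62 x 20 mm, loose, lying at the left behind. Origin under its middle.
- magnifier: Bystander: hand lens 63 x 154 x 15 mm, loose, lying at the front left. Origin under its middle.
- jar: Bystander: clear jar with a screwed-on white lid, 64 mm across, 97 mm high, loose, at the back right. Origin under its middle.

How it is judged:
By the outcome, as a careful person would: the job done as asked, in the order asked, and still so for the second after the job is handed in, while the arm keeps its last pose, push and grip.
It also fails if it takes over 72 s, if anything falls off the work surface, if the arm or the gripper's body presses on something with over 40 N, if the wrist force passes 120 N, or if a joint passes its speed limit or range.

ROBOT

A 6-joint arm with a two-finger parallel gripper is mounted at the origin on a cart in front of the work surface, level with it; the furniture and walls round the work are solid. World frame = base frame: x ahead of the robot, y to its left, z up, the work surface at z = 0. Lengths are in m, angles in rad, forces in N, time in s.
With the tool pointing down it reaches from about 0.25 to 0.725 m from the base axis. Payload 4 kg.
Tool frame: the origin (TCP) lies between the finger pads; the fingertips stand 22 mm ahead of it and the grasp point (between the pads) lies 3 mm ahead of it (env.tip_reach is the distance from the TCP to the fingertips, in m); z points along the fingers, y is the line along which they close (so a half turn about z gives the same grasp; the last joint's range is limited). The gripper opens to 85 mm and grips with 20 to 120 N. Pads are 22 mm wide; open, the fingers measure 114 mm over their backs; the gripper's body (76 mm by 85 mm) begins 54 mm behind the grasp point. The pads swing forward as they close: fully open they stand 13 mm farther back than shut.
Start: joints at [1.27, 0.241, 0.005, 1.335, 0, 1.571], TCP at [0.148, 0.478, 0.253] pointing down, gripper open.
Joint ranges: [-2.72, 2.72], [-1.05, 1.87], [-1.09, 1.28], [-1.99, 2.15], [-1.42, 1.44], [-3.14, 3.14]. Speed limits (rad/s): [2.79, 2.79, 3.14, 3.14, 3.14, 3.14].

INTERFACE

Orientations are given as a unit quaternion [w, x, y, z].
In Python, from bench import observe, cams, ticket, env gives the robot as it stands. The module is installed in compiled form; this text tells all that it offers.
- The arm moves only by the tool jog_arm, never from a script. Its argument "series" is a list of rows, each an object with "translation": the shift along the tool's x, y, z in cm, a list of three; "roll": the turn about the tool's z in rad. A call has 1 to 8 rows; each row shifts and turns the commanded pose from where the row before left it, along the tool's axes as they then stand; what a row does not reach is not made up. A row lasts 1/12 s, in which the tool goes at most 41.7 mm and 7.16 degrees, less where a joint would pass 70% of its speed; a pose out of reach is approached as far as the arm can. A call is refused whole if a number of a shift passes 4.17 or a number of a turn 0.125, either way. A call with a gripper value outside its range is refused whole. "claw" is the opening in per cent of the stroke, from 0 (shut) to 100 (fully open), set as the call begins (left out, the last holds). The fingers move at their own pace and stop on an object; the grip force is fixed at half the most. Time passes only in rows, so rows that do not move let the fingers close. It gives the time, the measured TCP pose, the force, the opening and the grip force at its end, in the units of the state.
- observe(): the state, without advancing time (a new reading comes with each control period).
- cams.grab_frame(name): name is "scene" or "side" or "wrist"; returns (picture, depth): 480x640x3 uint8, red, green, blue; 480x640 float32, m along the optical axis (not along the pixel's ray), 0 where there is no reading.
- cams.camera_model(name): a dict with "fx", "fy", "cx", "cy" (pixels), "R" (3x3) and "t" (3): a world point X has camera coordinates R X + t; the wrist camera has in their place "tool_from_camera" (4x4, takes a point from camera to tool coordinates, whose origin is the TCP and whose axes are the flange's). Camera axes: x right, y down, z forward; pixel columns grow to the right and rows downward; lengths in m; the calibration is good to about 2 mm. The wrist camera is an equidistant fisheye: a pixel r from the principal point sees the ray r / f radians off the axis. A picture is of the moment at which its call begins: read the wrist's pose just before it. camera_model takes no time and is no camera call.
- ticket.job_done(): hands the job in; it is judged then, once.
The state is a dict: "t": time; "joints": joint angles; "qvel": joint speeds; "tau": joint torques, N m; "ee_pos": TCP position; "ee_rot": TCP orientation; "contact_force": force on the tool from outside, world axes, zero at the start; "moment": the same for the moment, N m; "grip_width": opening from 0.0 (shut) to 1.0 (fully open); "grip_force": force on a finger pad.
Only numpy, scipy, OpenCV 4.12 (cv2) and the standard library are available. Lean on these libraries where they do the work, as an engineer would, in place of code of your own. Each camera call takes 0.05 s, during which the arm holds its last target. There are 200 camera calls.

## Working session

There is one attempt and no reset: what is moved stays moved. The work goes in short steps, Python scripts to look and compute and a tool call to move; the robot and the scene stay as the last step left them, time stands still between calls to the robot, and variables do not carry over. Pictures are saved under pics/ and viewed, at most 13 in all, crops included, and the job is handed in when it is done.

Besides the shell and the picture viewer there is one more tool, called after "Request:" as name([rows], argument=value, ...), one row to a line, values as JSON. jog_arm: Moves the arm, as the interface text tells. Its arguments: {"type":"object","properties":{"series":{"type":"array"},"claw":{"type":"number"}},"required":["series"]}

```bash
mkdir -p pics; cat > h.py <<'E'
import numpy as np,cv2
from bench import observe,cams,ticket,env
from scipy.spatial.transform import Rotation as Ro
def cloud(name):
    p,d=cams.grab_frame(name);m=cams.camera_model(name)
    v,u=np.mgrid[:480,:640]
    C=np.stack([(u-m['cx'])/m['fx']*d,(v-m['cy'])/m['fy']*d,d],-1)
    W=(C-np.array(m['t']))@np.array(m['R'])
    W[d==0]=np.nan
    return p,W
def save(p,n): cv2.imwrite('pics/'+n,p[:,:,::-1])
def tool():
    s=observe();w,x,y,z=s['ee_rot'];return np.array(s['ee_pos']),Ro.from_quat([x,y,z,w]).as_matrix(),s
E
python3 - <<'E'
from h import *
for n in('scene','side'):
    p,W=cloud(n);save(p,n+'0.png');np.save(n+'.npy',W);m=cams.camera_model(n)
    print(n,-np.array(m['R']).T@m['t'],m['fx'])
P,R,s=tool();print(P,R.round(3),s['t'])
E
```

```text
scene [ 0.05417622 -0.49374945  0.9154385 ] 461.711337484885
side [ 0.30734429 -1.3265072   0.76135142] 601.516540113917
[0.14799401 0.47706744 0.25251077] [[-0.955  0.296 -0.001]
 [ 0.296  0.955 -0.002]
 [ 0.    -0.002 -1.   ]] 0.1
```

View pics/scene0.png

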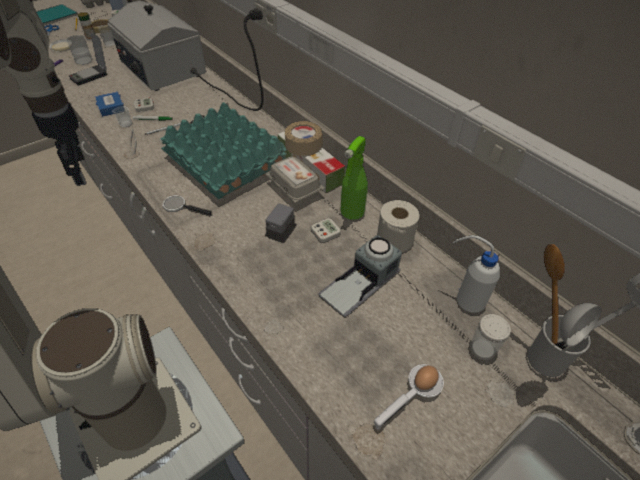

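View pics/side0.png

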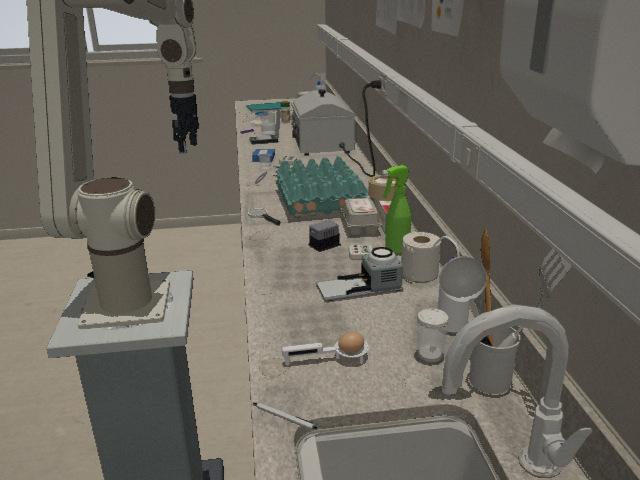

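The scene view shows the battery at (280,222), the lamp dock at (345,292), the window at (379,247), and the carrier handle from (380,422) to the egg at (427,377). Next I measure these from depth.

```bash
python3 - <<'E'
from h import *
W=np.load('scene.npy')
p=cv2.imread('pics/scene0.png')
def crop(x,y,w,h,k): return cv2.resize(p[y:y+h,x:x+w],None,fx=k,fy=k,interpolation=cv2.INTER_CUBIC)
a=crop(255,195,50,50,6);b=crop(310,225,100,100,5);c=crop(365,355,90,80,5)
o=np.zeros((600,800,3),np.uint8)
o[:300,:300]=a;o[:500,300:800]=b; cv2.imwrite('pics/cropA.png',o[:500])
def sel(x,y,w,h,lo,hi):
    q=W[y:y+h,x:x+w].reshape(-1,3);return q[(q[:,2]>lo)&(q[:,2]<hi)]
def rect(n,q):
    r=cv2.minAreaRect(q[:,:2].astype(np.float32)*1000);print(n,len(q),np.round(r,1).tolist() if 0 else r,q.mean(0).round(4))
rect('batt top',sel(260,198,40,46,.058,.075))
rect('deck',sel(315,250,70,70,.008,.016))
rect('tower top',sel(350,230,60,55,.07,.08))
rect('ring',sel(360,230,40,35,.094,.102))
rect('handle',sel(370,380,48,50,.032,.05))
rect('egg',sel(410,360,35,35,.045,.08))
rect('dish',sel(400,360,50,45,.018,.03))
E
```

```text
batt top 414 ((524.5252685546875, 247.227783203125), (75.1854476928711, 51.14289855957031), 25.861942291259766) [0.5221 0.2436 0.0665]
deck 1289 ((544.4866333007812, -22.65300750732422), (144.64370727539062, 91.92572021484375), 6.107351303100586) [ 0.5285 -0.0277  0.013 ]
tower top 439 ((665.0372314453125, -11.32757568359375), (148.0862579345703, 86.1075439453125), 5.6139702796936035) [ 0.6345 -0.0223  0.0753]
ring 262 ((653.1991577148438, -18.113605499267578), (54.352569580078125, 101.81851196289062), 75.64447021484375) [ 0.6332 -0.014   0.0967]
handle 405 ((418.56024169921875, -303.5767822265625), (123.19642639160156, 17.902545928955078), 3.395744800567627) [ 0.4003 -0.3054  0.0411]
egg 358 ((500.4746398925781, -300.82305908203125), (49.980350494384766, 39.7083740234375), 6.081908226013184) [ 0.4994 -0.3022  0.0524]
dish 445 ((490.8290710449219, -296.39849853515625), (70.39570617675781, 99.46646881103516), 68.93895721435547) [ 0.494  -0.3047  0.0244]
```

View pics/cropA.png

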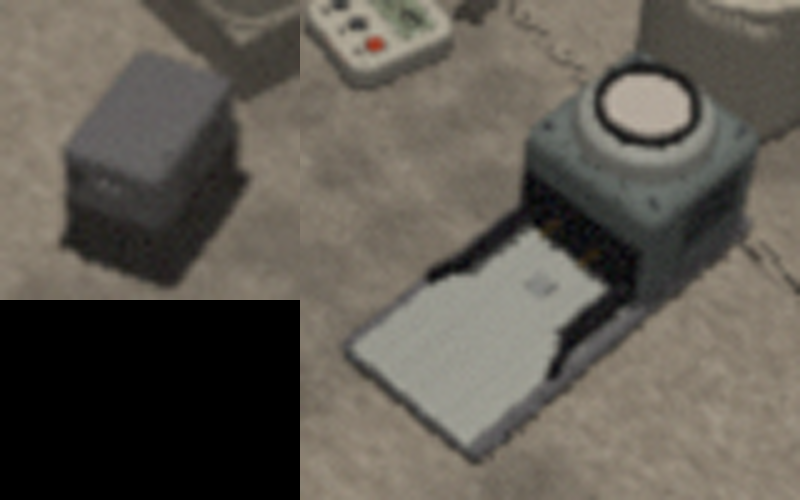

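```bash
cat >> h.py <<'E'
def plan(xyz,yaw):
    "yaw: of the object x axis; tool y along object y (mod pi). prints roll then shift (cm) in turned tool axes"
    P,R,s=tool();cur=np.arctan2(R[1,1],R[0,1]);want=yaw+np.pi/2
    dw=(want-cur+np.pi/2)%np.pi-np.pi/2
    R2=Ro.from_rotvec([0,0,dw]).as_matrix()@R
    sh=R2.T@(np.array(xyz)-P)*100
    n=int(np.ceil(np.linalg.norm(sh)/4.1))
    print('P',P.round(4),'roll',round(-dw,4),'shift',sh.round(2),n,'x',(sh/max(n,1)).round(3),'t',s['t'],'F',np.round(s['contact_force'],1),'g',s['grip_width'],s['grip_force'],'j6',s['joints'][5])
E
python3 - <<'E'
from h import *
plan([.5245,.247,.20],np.radians(25.9))
E
```

```text
P [0.148  0.4771 0.2525] roll -0.7528 shift [-23.82 -37.13   5.32] 11 x [-2.165 -3.376  0.484] t 0.1 F [-1.1 -0.  -0.3] g 0.9985412140427276 0.0 j6 1.570763958378766
```

Request:
jog_arm([
  {"translation":[0,0,0],"roll":-0.125},
  {"translation":[0,0,0],"roll":-0.125},
  {"translation":[0,0,0],"roll":-0.125},
  {"translation":[0,0,0],"roll":-0.125},
  {"translation":[0,0,0],"roll":-0.125},
  {"translation":[0,0,0],"roll":-0.125},
], claw=100)

```text
t: 0.6
ee_pos: [0.148, 0.4772, 0.2528]
ee_rot: [-0.0, -0.226, 0.974, -0.001]
contact_force: [0.5, 0.4, -0.2]
grip_width: 1.0
grip_force: 0.0
```

Request:
jog_arm([
  {"translation":[-2.165,-3.376,0.484],"roll":0},
  {"translation":[-2.165,-3.376,0.484],"roll":0},
  {"translation":[-2.165,-3.376,0.484],"roll":0},
  {"translation":[-2.165,-3.376,0.484],"roll":0},
  {"translation":[-2.165,-3.376,0.484],"roll":0},
  {"translation":[-2.165,-3.376,0.484],"roll":0},
  {"translation":[-2.165,-3.376,0.484],"roll":0},
  {"translation":[-2.165,-3.376,0.484],"roll":0},
])

```text
t: 1.27
ee_pos: [0.4226, 0.3079, 0.214]
ee_rot: [-0.0, -0.223, 0.975, -0.0]
contact_force: [0.3, 1.6, 0.3]
grip_width: 1.003
grip_force: 0.0
```

Request:
jog_arm([
  {"translation":[-2.165,-3.376,0.484],"roll":0},
  {"translation":[-2.165,-3.376,0.484],"roll":0},
  {"translation":[-2.165,-3.376,0.484],"roll":0},
  {"translation":[0,0,0],"roll":0},
  {"translation":[0,0,0],"roll":0},
])

```text
t: 1.68
ee_pos: [0.5249, 0.2445, 0.1985]
ee_rot: [-0.001, -0.221, 0.975, -0.0]
contact_force: [-0.4, 0.7, -0.1]
grip_width: 1.001
grip_force: 0.0
```

```bash
cat >> h.py <<'E'
def wcloud():
    P,R,s=tool();p,d=cams.grab_frame('wrist');m=cams.camera_model('wrist')
    v,u=np.mgrid[:480,:640];a=(u-m['cx'])/m['fx'];b=(v-m['cy'])/m['fy'];r=np.hypot(a,b)+1e-9
    k=np.tan(np.minimum(r,1.4))/r*d
    C=np.stack([a*k,b*k,d],-1);T=np.array(m['tool_from_camera'])
    W=(C@T[:3,:3].T+T[:3,3])@R.T+P;W[(d==0)|(r>1.4)]=np.nan
    return p,W
def near(W,c,r,lo,hi):
    return W[(np.hypot(W[...,0]-c[0],W[...,1]-c[1])<r)&(W[...,2]>lo)&(W[...,2]<hi)]
def rect(n,q):
    r=cv2.minAreaRect(q[:,:2].astype(np.float32)*1000);print(n,len(q),np.round(r[0],1),np.round(r[1],1),round(r[2],2),q.mean(0).round(4))
E
python3 - <<'E'
from h import *
p,W=wcloud();save(p,'w1.png')
rect('top',near(W,[.5245,.247],.07,.058,.072))
rect('all',near(W,[.5245,.247],.07,.03,.072))
plan([.5245,.247,.20],np.radians(25.9))
E
```

```text
top 6782 [524.  248.8] [72.8 50.4] 26.21 [0.5222 0.2479 0.065 ]
all 7052 [523.6 248.6] [73.7 50.4] 26.21 [0.521  0.2473 0.0642]
P [0.5239 0.2455 0.1989] roll -0.0049 shift [-0.12  0.1  -0.11] 1 x [-0.121  0.104 -0.106] t 1.7333 F [-0.3 -0.1  0.5] g 1.002910140574488 0.0 j6 -0.009071705161324339
```

View pics/w1.png

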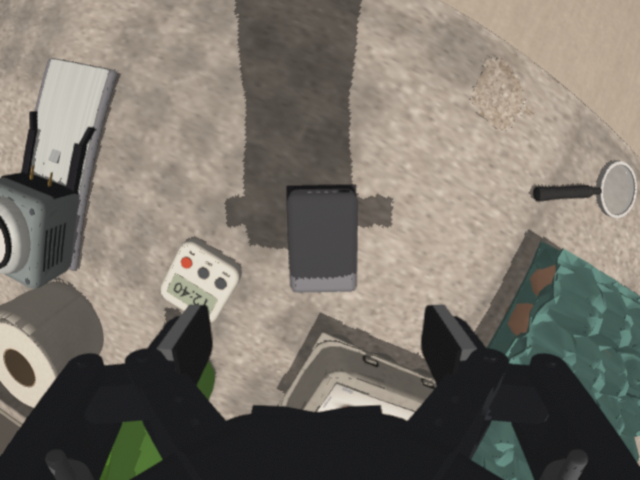

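The wrist view shows the battery at (322,240), contacts towards the image's bottom/away and rear edge at the top. The timer is at (200,280) and the egg box at lower centre. I can descend with the claw slightly narrowed.

```bash
python3 - <<'E'
from h import *
plan([.5245,.248,.042],np.radians(26.1))
E
```

```text
P [0.5239 0.2455 0.1989] roll -0.0084 shift [-0.2   0.19 15.69] 4 x [-0.051  0.047  3.923] t 1.7333 F [-0.3 -0.1  0.5] g 1.002910140574488 0.0 j6 -0.009071705161324339
```

Request:
jog_arm([
  {"translation":[-0.2,0.19,0],"roll":-0.008},
  {"translation":[0,0,2.6],"roll":0},
  {"translation":[0,0,2.6],"roll":0},
  {"translation":[0,0,2.6],"roll":0},
  {"translation":[0,0,2.6],"roll":0},
  {"translation":[0,0,2.6],"roll":0},
  {"translation":[0,0,2.69],"roll":0},
  {"translation":[0,0,0],"roll":0},
], claw=82)

```text
t: 2.4
ee_pos: [0.5198, 0.2487, 0.0383]
ee_rot: [-0.005, -0.228, 0.974, -0.001]
contact_force: [-1.1, -0.9, -0.0]
grip_width: 0.823
grip_force: 0.0
```

Request:
jog_arm([
  {"translation":[0,0,0],"roll":0},
  {"translation":[0,0,0],"roll":0},
  {"translation":[0,0,0],"roll":0},
  {"translation":[0,0,0],"roll":0},
  {"translation":[0,0,0],"roll":0},
  {"translation":[0,0,0],"roll":0},
  {"translation":[0,0,0],"roll":0},
  {"translation":[0,0,0],"roll":0},
], claw=0)

```text
t: 3.07
ee_pos: [0.5258, 0.2496, 0.0446]
ee_rot: [0.001, -0.227, 0.974, 0.0]
contact_force: [-1.7, -0.0, 5.4]
grip_width: 0.578
grip_force: 62.9
```

Request:
jog_arm([
  {"translation":[0,0,-2.0],"roll":0},
  {"translation":[0,0,-3],"roll":0},
  {"translation":[0,0,-3],"roll":0},
  {"translation":[0,0,-2],"roll":0},
  {"translation":[0,0,0],"roll":0},
])

```text
t: 3.48
ee_pos: [0.5277, 0.2501, 0.1481]
ee_rot: [0.004, -0.226, 0.974, 0.001]
contact_force: [0.8, -0.5, -1.8]
grip_width: 0.577
grip_force: 62.8
```

```bash
python3 - <<'E'
from h import *
plan([.47,-.03,.19],np.radians(6))
E
```

```text
P [0.5277 0.2501 0.1481] roll 0.3522 shift [  8.63 -27.25  -4.26] 8 x [ 1.079 -3.407 -0.532] t 3.4833 F [ 0.8 -0.5 -1.8] g 0.5772754942149458 62.8345463637379 j6 -0.01424784505665285
```

Request:
jog_arm([
  {"translation":[0,0,-2],"roll":0.12},
  {"translation":[0,0,-2],"roll":0.12},
  {"translation":[0,0,0],"roll":0.11},
  {"translation":[0,0,0],"roll":0},
])

```text
t: 3.82
ee_pos: [0.5252, 0.2489, 0.183]
ee_rot: [0.0, -0.053, 0.999, 0.0]
contact_force: [-0.3, -0.1, -3.4]
grip_width: 0.578
grip_force: 62.9
```

Request:
jog_arm([
  {"translation":[0.6,-2.0,0],"roll":0},
  {"translation":[1.3,-4.0,0],"roll":0},
  {"translation":[1.3,-4.0,0],"roll":0},
  {"translation":[1.3,-4.0,0],"roll":0},
  {"translation":[1.3,-4.0,0],"roll":0},
  {"translation":[1.3,-4.0,0],"roll":0},
  {"translation":[1.0,-3.2,0],"roll":0},
  {"translation":[0.5,-2.0,0],"roll":0},
])

```text
t: 4.48
ee_pos: [0.4661, -0.0318, 0.1812]
ee_rot: [-0.002, -0.054, 0.999, -0.0]
contact_force: [0.2, -0.6, -2.4]
grip_width: 0.58
grip_force: 63.2
```

Request:
jog_arm([
  {"translation":[0,0,0],"roll":0},
  {"translation":[0,0,0],"roll":0},
  {"translation":[0,0,0],"roll":0},
  {"translation":[0,0,0],"roll":0},
])

```text
t: 4.82
ee_pos: [0.4687, -0.0278, 0.1824]
ee_rot: [-0.001, -0.055, 0.999, 0.0]
contact_force: [-0.2, 1.3, -1.5]
grip_width: 0.583
grip_force: 63.3
```

```bash
python3 - <<'E'
from h import *
p,W=wcloud();save(p,'w2.png');P,R,s=tool()
L=(W-P)@R
import numpy as np
rect('tower',near(W,[.6325,-.0137],.075,.070,.082))
rect('hood',near(W,[.6325,-.0137],.05,.085,.105))
rect('deck',near(W,[.53,-.025],.13,.007,.017))
b=L[(abs(L[...,0])<.06)&(abs(L[...,1])<.03)&(L[...,2]>-.035)&(L[...,2]<.05)]
print('batt tool',np.nanpercentile(b,[1,10,50,90,99],axis=0).round(4))
plan([.4853,-.0292,.054],np.radians(6))
S,Q=cloud('scene');save(S,'s2.png')
E
```

```text
tower 0 [0. 0.] [0. 0.] 0.0 [nan nan nan]
hood 0 [0. 0.] [0. 0.] 0.0 [nan nan nan]
deck 0 [0. 0.] [0. 0.] 0.0 [nan nan nan]
batt tool [[-0.0149 -0.0284 -0.0317]
 [-0.0064 -0.0205 -0.0212]
 [ 0.0192 -0.0002 -0.0202]
 [ 0.0372  0.0204  0.0043]
 [ 0.0376  0.0285  0.0409]]
P [ 0.4688 -0.0277  0.1826] roll 0.005 shift [-1.64 -0.33 12.85] 4 x [-0.409 -0.082  3.214] t 4.8667 F [-0.3  0.2 -2.3] g 0.5797607938657281 63.346340565767605 j6 -0.16878612686728642h.py:32: RuntimeWarning: Mean of empty slice.
  r=cv2.minAreaRect(q[:,:2].astype(np.float32)*1000);print(n,len(q),np.round(r[0],1),np.round(r[1],1),round(r[2],2),q.mean(0).round(4))
  ret = um.true_divide(
```

View pics/w2.png

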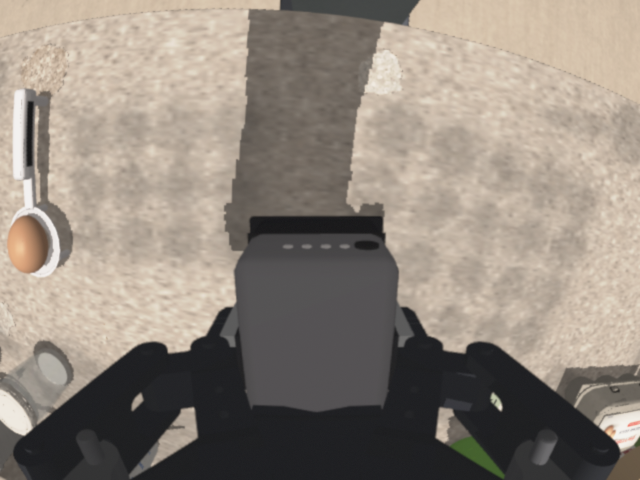

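The battery in hand hides the lamp from the wrist camera. Its rear dots at (315,247) face the robot as they should. I'll refine the lamp pose from the fixed-camera clouds saved at the start.

```bash
python3 - <<'E'
from h import *
for n in('scene','side'):
    W=np.load(n+'.npy')
    w=np.array([.6325,-.0137]);u=np.array([np.cos(.106),np.sin(.106)]);v=np.array([-u[1],u[0]])
    x=(W[...,:2]-w)@u;y=(W[...,:2]-w)@v;z=W[...,2]
    def g(m): return W[m]
    rect(n+' tower',g((abs(x)<.055)&(abs(y)<.055)&(z>.072)&(z<.081)))
    h=g((np.hypot(x,y)<.048)&(z>.09)&(z<.104));
    c=cv2.minEnclosingCircle(h[:,:2].astype(np.float32));print('ring',len(h),c,h[:,2].max())
    rect(n+' deck',g((x<-.05)&(x>-.2)&(abs(y)<.06)&(z>.007)&(z<.017)))
    # rails
    for sgn in(1,-1):
        m=(x>-.087)&(x<-.045)&(y*sgn>.02)&(y*sgn<.045)&(z>.017)&(z<.028)
        print('rail',sgn,m.sum(),np.percentile(y[m],[2,50,98]).round(4) if m.sum() else '')
    # deck sides as function of x
    for a in np.arange(-.155,-.05,.02):
        m=(abs(x-a)<.006)&(abs(y)<.06)&(z>.008)&(z<.016)
        if m.sum():print(round(a,3),y[m].min().round(4),y[m].max().round(4))
E
```

```text
scene tower 347 [634.1 -14.1] [85.2 85.3] 6.43 [ 0.6225 -0.0254  0.0761]
ring 413 ((0.6327614188194275, -0.013529317453503609), 0.03312620893120766) 0.1026332622000667
scene deck 1259 [509.  -26.5] [148.   91.9] 5.93 [ 0.5225 -0.0277  0.0131]
rail 1 61 [0.0273 0.0328 0.0385]
rail -1 80 [-0.0378 -0.0329 -0.0232]
-0.155 -0.0446 0.0452
-0.135 -0.0445 0.0463
-0.115 -0.0451 0.0451
-0.095 -0.0448 0.0388
-0.075 -0.0454 0.0462
-0.055 -0.0449 0.0454
side tower 220 [635.3 -15. ] [85.  85.4] 4.31 [ 0.6298 -0.0367  0.0759]
ring 228 ((0.6351900696754456, -0.017425060272216797), 0.032033804804086685) 0.10052931434492278
side deck 741 [529.5 -26.9] [109.   95.6] 4.76 [ 0.5256 -0.0305  0.0118]
rail 1 47 [0.0221 0.0305 0.0383]
rail -1 57 [-0.0414 -0.0354 -0.0261]
-0.155 -0.0452 0.0398
-0.135 -0.047 0.039
-0.115 -0.0485 0.0437
-0.095 -0.0482 0.0436
-0.075 -0.0505 0.035
-0.055 -0.0492 0.0345
```

```bash
python3 - <<'E'
from h import *
plan([.4855,-.030,.0575],.105)
E
```

```text
P [ 0.4689 -0.0276  0.1827] roll 0.0047 shift [-1.64 -0.41 12.52] 4 x [-0.409 -0.103  3.13 ] t 4.9167 F [-0.2  0.1 -2.5] g 0.5791328516808152 63.345950337534305 j6 -0.16870525590809582
```

Request:
jog_arm([
  {"translation":[-1.64,-0.41,0],"roll":0.005},
  {"translation":[0,0,2.0],"roll":0},
  {"translation":[0,0,2.5],"roll":0},
  {"translation":[0,0,2.5],"roll":0},
  {"translation":[0,0,2],"roll":0},
  {"translation":[0,0,1.5],"roll":0},
  {"translation":[0,0,1.0],"roll":0},
  {"translation":[0,0,0],"roll":0},
])

```text
t: 5.58
ee_pos: [0.4841, -0.0301, 0.066]
ee_rot: [-0.002, -0.052, 0.999, 0.0]
contact_force: [-0.4, 0.6, -2.4]
grip_width: 0.579
grip_force: 63.3
```

Request:
jog_arm([
  {"translation":[0,0,0],"roll":0},
  {"translation":[0,0,0],"roll":0},
  {"translation":[0,0,0],"roll":0},
])

```text
t: 5.83
ee_pos: [0.4868, -0.0309, 0.0694]
ee_rot: [0.001, -0.051, 0.999, -0.0]
contact_force: [-0.2, 0.2, -3.0]
grip_width: 0.583
grip_force: 63.3
```

```bash
python3 - <<'E'
from h import *
p,W=cloud('scene');save(cv2.resize(p[200:330,290:430],None,fx=4,fy=4,interpolation=cv2.INTER_CUBIC),'s3.png')
plan([.4855,-.030,.0575],.105)
E
```

```text
P [ 0.4868 -0.031   0.0694] roll -0.0026 shift [0.12 0.11 1.19] 1 x [0.119 0.112 1.19 ] t 5.8833 F [-0.8  0.  -2.1] g 0.5757362663745653 63.25067482452141 j6 -0.16601904106772522
```

View pics/s3.png

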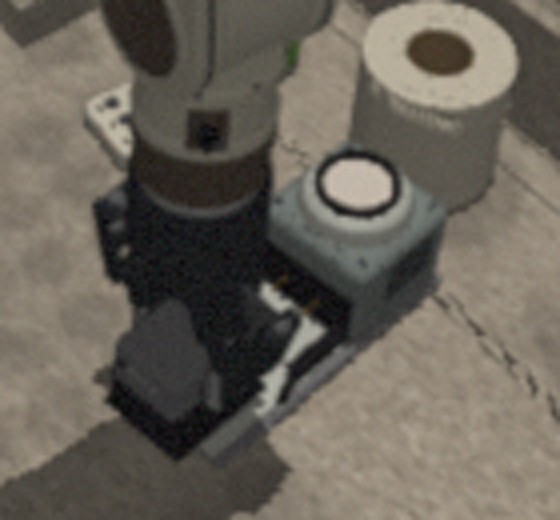

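The battery is over the dock just in front of the rails (centre about (165,370) in the crop), and the tower and window are clear. I'll lower it gently.

Request:
jog_arm([
  {"translation":[0.12,0.1,0.5],"roll":-0.002},
  {"translation":[0,0,0.4],"roll":0},
  {"translation":[0,0,0.2],"roll":0},
  {"translation":[0,0,0],"roll":0},
  {"translation":[0,0,0],"roll":0},
])

```text
t: 6.3
ee_pos: [0.4842, -0.0302, 0.057]
ee_rot: [-0.0, -0.052, 0.999, 0.0]
contact_force: [0.6, 0.7, -2.7]
grip_width: 0.574
grip_force: 63.3
```

Request:
jog_arm([
  {"translation":[0,0,0.15],"roll":0},
  {"translation":[0,0,0],"roll":0},
  {"translation":[0,0,0],"roll":0},
])

```text
t: 6.55
ee_pos: [0.4844, -0.0302, 0.0566]
ee_rot: [0.0, -0.052, 0.999, -0.0]
contact_force: [-3.2, 0.4, 5.9]
grip_width: 0.581
grip_force: 63.9
```

Request:
jog_arm([
  {"translation":[-0.4,0,-0.04],"roll":0},
  {"translation":[-0.5,0,0],"roll":0},
  {"translation":[-0.5,0,0],"roll":0},
  {"translation":[-0.5,0,0],"roll":0},
  {"translation":[-0.4,0,0],"roll":0},
  {"translation":[0,0,0],"roll":0},
  {"translation":[0,0,0],"roll":0},
])

```text
t: 7.13
ee_pos: [0.5072, -0.0279, 0.0566]
ee_rot: [0.0, -0.052, 0.999, -0.0]
contact_force: [-2.6, -0.4, 5.0]
grip_width: 0.577
grip_force: 63.9
```

Request:
jog_arm([
  {"translation":[-0.4,0,0],"roll":0},
  {"translation":[-0.4,0,0],"roll":0},
  {"translation":[-0.4,0,0],"roll":0},
  {"translation":[-0.4,0,0],"roll":0},
  {"translation":[0,0,0],"roll":0},
  {"translation":[0,0,0],"roll":0},
])

```text
t: 7.63
ee_pos: [0.5103, -0.0273, 0.0573]
ee_rot: [-0.012, -0.051, 0.999, -0.001]
contact_force: [-35.7, -2.7, 43.1]
grip_width: 0.581
grip_force: 67.9
```

It has jammed at the lip entrance: the foot's front is probably slightly high or off-line. I'll back off and let the battery settle on the deck.

Request:
jog_arm([
  {"translation":[0.8,0,0],"roll":0},
  {"translation":[0.8,0,0],"roll":0},
  {"translation":[0.6,0,0],"roll":0},
  {"translation":[0,0,0],"roll":0},
  {"translation":[0,0,0],"roll":0},
])

```text
t: 8.05
ee_pos: [0.5015, -0.0285, 0.0566]
ee_rot: [0.0, -0.052, 0.999, -0.0]
contact_force: [-2.8, -0.4, 7.9]
grip_width: 0.576
grip_force: 64.0
```

Request:
jog_arm([
  {"translation":[0,0,0],"roll":0},
  {"translation":[0,0,0],"roll":0},
  {"translation":[0,0,0],"roll":0},
  {"translation":[0,0,0],"roll":0},
], claw=85)

```text
t: 8.38
ee_pos: [0.5014, -0.0283, 0.0557]
ee_rot: [-0.0, -0.052, 0.999, 0.0]
contact_force: [0.7, -0.5, 0.1]
grip_width: 0.848
grip_force: 0.0
```

```bash
python3 - <<'E'
from h import *
P,R,s=tool();print(P.round(4),R.round(4),s['contact_force'],s['moment'])
p,W=wcloud();save(p,'w4.png');L=(W-P)@R
b=L[(abs(L[...,0])<.06)&(abs(L[...,1])<.035)&(L[...,2]>-.035)&(L[...,2]<.05)]
t=b[(b[:,2]<-.012)&(b[:,0]>-.01)&(b[:,0]<.034)];A=np.c_[t[:,:2],np.ones(len(t))]
k=np.linalg.lstsq(A,t[:,2],rcond=None)[0];print('top plane',k.round(4),len(t))
tt=near(W,[P[0],P[1]],.06,.07,.085);rect('top world',tt)
w=np.array([.6335,-.0145]);u=np.array([np.cos(.105),np.sin(.105)])
q=(P[:2]-w);print('lamp xy tcp',q@u,q@np.array([-u[1],u[0]]))
# y-centre of top by bands in lamp frame
x=(tt[:,:2]-w)@u;y=(tt[:,:2]-w)@np.array([-u[1],u[0]])
for a in np.arange(x.min(),x.max(),.012):
    m=abs(x-a)<.004;print(a.round(3),y[m].min().round(4),y[m].max().round(4))
S,Q=cloud('scene');save(cv2.resize(S[200:330,290:430],None,fx=4,fy=4,interpolation=cv2.INTER_CUBIC),'s4.png')
E
```

```text
[ 0.5014 -0.0283  0.0557] [[-9.946e-01 -1.042e-01 -4.000e-04]
 [-1.042e-01  9.946e-01  1.000e-04]
 [ 4.000e-04  1.000e-04 -1.000e+00]] [ 0.65590563 -0.46133436  0.12992762] [ 0.01198364  0.05763003 -0.00045781]
top plane [ 0.0027  0.0011 -0.0216] 19368
top world 25804 [495.3 -29.1] [91.3 75.2] 56.58 [ 0.4877 -0.0299  0.0769]
lamp xy tcp -0.1328303914063945 0.0001226504430995567
-0.17 -0.0244 0.0239
-0.158 -0.0252 0.025
-0.146 -0.0495 0.0499
-0.134 -0.0382 0.0541
-0.122 -0.0364 0.0369
-0.11 -0.0249 0.0251
```

View pics/w4.png

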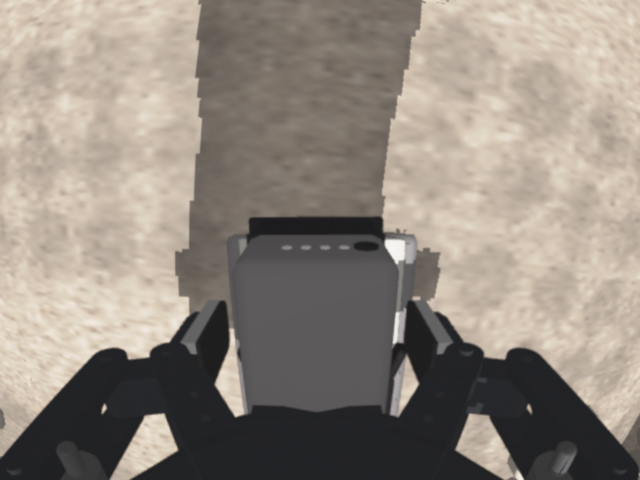

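The battery is flat in the gripper. Deck slivers show from x≈229 to 416 px (middle 322) while the foot spans 250–383 (middle 316), so the battery looks about 2–3 mm too far to −y. I'll measure that from the depth.

```bash
python3 - <<'E'
from h import *
p,W=wcloud()
w=np.array([.6335,-.0145]);u=np.array([np.cos(.105),np.sin(.105)]);v=np.array([-u[1],u[0]])
x=(W[...,:2]-w)@u;y=(W[...,:2]-w)@v;z=W[...,2]
print('foot/deck bands')
for a in np.arange(-.18,-.08,.006):
    r=[]
    for lo,hi in((.006,.0145),(.0145,.022),(.022,.03),(.07,.082)):
        m=(abs(x-a)<.003)&(abs(y)<.06)&(z>lo)&(z<hi)
        r.append((int(m.sum()),*y[m][[y[m].argmin(),y[m].argmax()]].round(4)) if m.sum()>3 else 0)
    print(a.round(3),*r)
g=cv2.cvtColor(p,cv2.COLOR_RGB2GRAY)
for r in(240,250,260): print(r,g[r,215:260:3],g[r,378:430:3])
E
```

```text
foot/deck bands
-0.18 0 0 0 0
-0.174 0 0 0 0
-0.168 (126, np.float64(-0.03), np.float64(0.0297)) (584, np.float64(-0.03), np.float64(0.0298)) (491, np.float64(-0.0242), np.float64(0.024)) (3653, np.float64(-0.0251), np.float64(0.0245))
-0.162 (150, np.float64(-0.0409), np.float64(0.0466)) (43, np.float64(-0.03), np.float64(0.0299)) 0 (3183, np.float64(-0.0255), np.float64(0.0248))
-0.156 (658, np.float64(-0.0428), np.float64(0.0486)) 0 0 (2977, np.float64(-0.0251), np.float64(0.025))
-0.15 (413, np.float64(-0.0432), np.float64(0.0483)) 0 0 (2767, np.float64(-0.0253), np.float64(0.0249))
-0.144 (257, np.float64(-0.0432), np.float64(0.0482)) 0 0 (3472, np.float64(-0.048), np.float64(0.049))
-0.138 (227, np.float64(-0.0435), np.float64(0.0486)) 0 0 (3060, np.float64(-0.0499), np.float64(0.0498))
-0.132 (221, np.float64(-0.0435), np.float64(0.0486)) 0 0 (2463, np.float64(-0.038), np.float64(0.0387))
-0.126 (165, np.float64(-0.0429), np.float64(0.0482)) 0 0 (2096, np.float64(-0.0366), np.float64(0.0368))
-0.12 (153, np.float64(-0.0432), np.float64(0.0448)) 0 0 (1649, np.float64(-0.0365), 
[... 356 characters left out ...]
0434), np.float64(0.0391)) (115, np.float64(-0.0389), np.float64(0.0434)) 0 0
-0.09 (53, np.float64(-0.0434), np.float64(0.0484)) (57, np.float64(0.0374), np.float64(0.0415)) 0 0
-0.084 (94, np.float64(-0.0434), np.float64(0.0485)) (54, np.float64(0.0371), np.float64(0.0404)) 0 0
240 [102 102 102 103  95  88  90  90 113 131 125  36  67  73  74] [ 74  56 108 219 222 224 220 218 186 148 149 148 135 169 182 186 190 192]
250 [104 105 106 107  94  88  92  92 107 129  79  75  76  76  76] [ 72  76  75 154 243 244 242 242 241 175 175 172 152 124 167 118 101 120]
260 [105 104 105 104 102  87  91  87  76  79  82  81  82  82  83] [ 83  83  83  81  79 110 241 193 181 147 176 168 109  95  96  97  99 100]
```

View pics/s4.png

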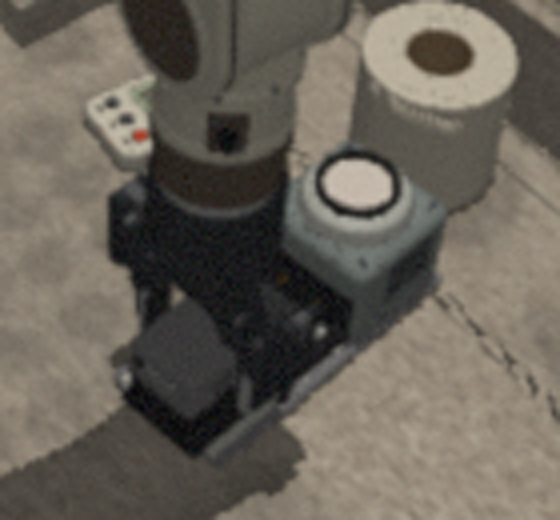

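Deck edges at −43.3 and +48.5 mm put the lamp's middle 2.6 mm further to +y. I'll regrip, back off, shift +2.7 mm and slide again.

Request:
jog_arm([
  {"translation":[0,0,0],"roll":0},
  {"translation":[0,0,0],"roll":0},
  {"translation":[0,0,0],"roll":0},
  {"translation":[0,0,0],"roll":0},
  {"translation":[0,0,0],"roll":0},
  {"translation":[0,0,0],"roll":0},
], claw=0)

```text
t: 9.03
ee_pos: [0.5015, -0.0284, 0.0562]
ee_rot: [0.0, -0.052, 0.999, -0.0]
contact_force: [1.0, -0.1, 1.6]
grip_width: 0.582
grip_force: 62.6
```

Request:
jog_arm([
  {"translation":[0.7,0,0],"roll":0},
  {"translation":[0.6,0,0],"roll":0},
  {"translation":[0,0.27,0],"roll":0},
  {"translation":[0,0,0],"roll":0},
  {"translation":[0,0,0],"roll":0},
])

```text
t: 9.45
ee_pos: [0.4869, -0.0273, 0.0562]
ee_rot: [-0.001, -0.052, 0.999, -0.0]
contact_force: [-2.1, -3.0, 6.4]
grip_width: 0.575
grip_force: 63.2
```

Request:
jog_arm([
  {"translation":[-0.5,0,0],"roll":0},
  {"translation":[-0.5,0,0],"roll":0},
  {"translation":[-0.5,0,0],"roll":0},
  {"translation":[-0.5,0,0],"roll":0},
  {"translation":[-0.4,0,0],"roll":0},
  {"translation":[-0.2,0,0],"roll":0},
  {"translation":[0,0,0],"roll":0},
  {"translation":[0,0,0],"roll":0},
])

```text
t: 10.12
ee_pos: [0.5127, -0.0241, 0.0562]
ee_rot: [-0.001, -0.052, 0.999, 0.0]
contact_force: [-5.7, -0.5, 8.6]
grip_width: 0.581
grip_force: 63.7
```

Request:
jog_arm([
  {"translation":[-0.4,0,0],"roll":0},
  {"translation":[-0.4,0,0],"roll":0},
  {"translation":[-0.4,0,0],"roll":0},
  {"translation":[0,0,0],"roll":0},
  {"translation":[0,0,0],"roll":0},
])

```text
t: 10.53
ee_pos: [0.5243, -0.0228, 0.0563]
ee_rot: [-0.002, -0.052, 0.999, 0.0]
contact_force: [-6.9, 0.1, 9.5]
grip_width: 0.577
grip_force: 63.9
```

Sliding inside the rails. Continuing over the catch.

Request:
jog_arm([
  {"translation":[-0.4,0,0],"roll":0},
  {"translation":[-0.4,0,0],"roll":0},
  {"translation":[-0.4,0,0],"roll":0},
  {"translation":[-0.4,0,0],"roll":0},
  {"translation":[0,0,0],"roll":0},
  {"translation":[0,0,0],"roll":0},
])

```text
t: 11.03
ee_pos: [0.5402, -0.0212, 0.0563]
ee_rot: [-0.002, -0.052, 0.999, 0.0]
contact_force: [-6.4, -0.6, 9.5]
grip_width: 0.578
grip_force: 63.7
```

Request:
jog_arm([
  {"translation":[-0.4,0,0],"roll":0},
  {"translation":[-0.4,0,0],"roll":0},
  {"translation":[-0.3,0,0],"roll":0},
  {"translation":[0,0,0],"roll":0},
  {"translation":[0,0,0],"roll":0},
])

```text
t: 11.45
ee_pos: [0.5529, -0.0198, 0.0562]
ee_rot: [0.0, -0.052, 0.999, 0.0]
contact_force: [-1.5, 0.2, 5.7]
grip_width: 0.574
grip_force: 63.4
```

Request:
jog_arm([
  {"translation":[-0.2,0,0],"roll":0},
  {"translation":[-0.2,0,0],"roll":0},
  {"translation":[0,0,0],"roll":0},
  {"translation":[0,0,0],"roll":0},
])

```text
t: 11.78
ee_pos: [0.553, -0.0198, 0.0563]
ee_rot: [-0.004, -0.052, 0.999, 0.0]
contact_force: [-12.8, 0.3, 15.0]
grip_width: 0.578
grip_force: 64.5
```

Request:
jog_arm([
  {"translation":[-0.3,0,0],"roll":0},
  {"translation":[-0.1,0,0],"roll":0},
  {"translation":[0,0,0],"roll":0},
  {"translation":[0,0,0],"roll":0},
])

```text
t: 12.12
ee_pos: [0.5531, -0.0198, 0.0564]
ee_rot: [-0.007, -0.052, 0.999, 0.0]
contact_force: [-23.1, -1.8, 24.2]
grip_width: 0.576
grip_force: 65.6
```

Request:
jog_arm([
  {"translation":[0.4,0,0],"roll":0},
  {"translation":[0.4,0,0],"roll":0},
  {"translation":[0.3,0,0],"roll":0},
  {"translation":[0.2,0,0],"roll":0},
  {"translation":[0,0,0],"roll":0},
  {"translation":[0,0,0],"roll":0},
])

```text
t: 12.62
ee_pos: [0.5513, -0.0202, 0.0566]
ee_rot: [0.004, -0.052, 0.999, 0.0]
contact_force: [5.9, 1.5, -1.7]
grip_width: 0.579
grip_force: 62.6
```

The catch holds against pulling. I'll push it back to the stop, then release and rise.

Request:
jog_arm([
  {"translation":[-0.4,0,0],"roll":0},
  {"translation":[-0.3,0,0],"roll":0},
  {"translation":[0,0,0],"roll":0},
  {"translation":[0,0,0],"roll":0},
  {"translation":[0.15,0,0],"roll":0},
  {"translation":[0,0,0],"roll":0},
])

```text
t: 13.12
ee_pos: [0.5523, -0.0202, 0.0562]
ee_rot: [-0.001, -0.052, 0.999, 0.0]
contact_force: [-3.8, 0.5, 7.1]
grip_width: 0.576
grip_force: 63.7
```

Request:
jog_arm([
  {"translation":[0,0,0],"roll":0},
  {"translation":[0,0,0],"roll":0},
  {"translation":[0,0,0],"roll":0},
  {"translation":[0,0,0],"roll":0},
], claw=80)

```text
t: 13.45
ee_pos: [0.5531, -0.0202, 0.0556]
ee_rot: [-0.0, -0.052, 0.999, 0.0]
contact_force: [0.9, -0.5, 0.4]
grip_width: 0.796
grip_force: 0.0
```

Request:
jog_arm([
  {"translation":[0,0,-1.5],"roll":0},
  {"translation":[0,0,-3],"roll":0},
  {"translation":[0,0,-3.5],"roll":0},
  {"translation":[0,0,-3.5],"roll":0},
  {"translation":[0,0,-3.5],"roll":0},
  {"translation":[0,0,-2],"roll":0},
  {"translation":[0,0,0],"roll":0},
  {"translation":[0,0,0],"roll":0},
])

```text
t: 14.12
ee_pos: [0.5541, -0.0202, 0.2274]
ee_rot: [0.002, -0.052, 0.999, -0.0]
contact_force: [0.8, 0.2, 0.3]
grip_width: 0.8
grip_force: 0.0
```

```bash
python3 - <<'E'
from h import *
p,W=wcloud();P,R,s=tool();save(p,'w5.png');np.save('w5.npy',W)
rect('batt',near(W,[.553,-.02],.05,.074,.084))
h=near(W,[.6335,-.0125],.05,.092,.105)
if len(h)>20: print('hood',len(h),cv2.minEnclosingCircle(h[:,:2].astype(np.float32)),h[:,2].max())
# carrier from scene, handle beyond dish
V=np.load('scene.npy')
for n,V in(('wr',W),('sc',np.load('scene.npy')),('si',np.load('side.npy'))):
    q=V[(abs(V[...,0]-.41)<.05)&(abs(V[...,1]+.303)<.035)&(V[...,2]>.034)&(V[...,2]<.05)]
    if len(q)>10:rect(n+' handle',q)
    q=V[(abs(V[...,0]-.5)<.045)&(abs(V[...,1]+.30)<.045)&(V[...,2]>.045)&(V[...,2]<.085)]
    if len(q)>10:rect(n+' egg',q)
    q=V[(abs(V[...,0]-.5)<.055)&(abs(V[...,1]+.30)<.055)&(V[...,2]>.019)&(V[...,2]<.03)]
    if len(q)>10:print(n,'dish',len(q),cv2.minEnclosingCircle(q[:,:2].astype(np.float32)))
plan([.41,-.306,.2],.06)
E
```

```text
batt 6220 [558.7 -20.2] [86.5 50.3] 5.66 [ 0.5531 -0.02    0.0771]
hood 2463 ((0.632943332195282, -0.011951121501624584), 0.026996992528438568) 0.09828653188566916
wr handle 1031 [ 400.8 -302. ] [81.4 17.9] 1.99 [ 0.4013 -0.3006  0.0394]
wr egg 993 [ 502.9 -296.1] [32.9 48.1] 89.67 [ 0.503  -0.2937  0.0511]
wr dish 1020 ((0.49157217144966125, -0.30173397064208984), 0.0470624715089798)
sc handle 357 [ 400.2 -304.5] [80.2 17. ] 2.02 [ 0.3989 -0.3056  0.0416]
sc egg 358 [ 500.5 -300.8] [50.  39.7] 6.08 [ 0.4994 -0.3022  0.0524]
sc dish 433 ((0.4921649992465973, -0.3043852150440216), 0.04673243314027786)
si handle 266 [ 401.4 -306.8] [82.5 21.1] 0.4 [ 0.4009 -0.3087  0.0393]
si egg 209 [ 503.4 -306.9] [34.6 45.9] 80.22 [ 0.5033 -0.3077  0.0513]
si dish 255 ((0.49240434169769287, -0.3003881573677063), 0.04750540107488632)
P [ 0.5531 -0.0202  0.2257] roll 0.0442 shift [ 16.   -27.67   2.57] 8 x [ 1.999 -3.459  0.321] t 14.1667 F [-0.5  0.4  0.1] g 0.8004891277357643 0.0 j6 -0.14073817508412137
```

View pics/w5.png

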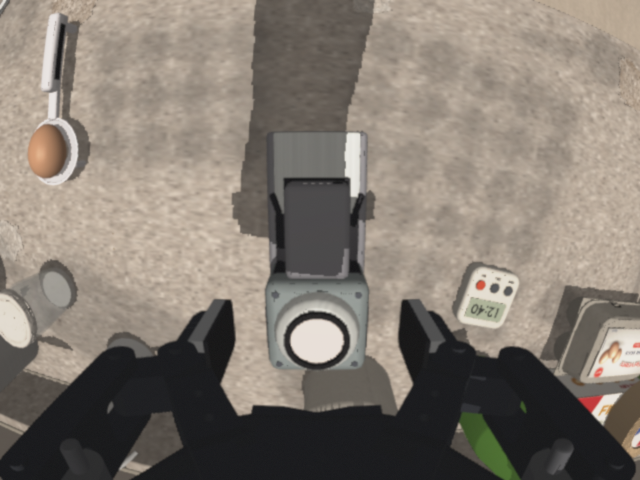

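The battery is seated against the tower (318,230) and the window ring is central at (317,340). Window centre is about (0.633, −0.012). The carrier is at (50,100); I'll go over its handle.

```bash
python3 - <<'E'
from h import *
plan([.4145,-.3025,.2],.04)
E
```

```text
P [ 0.5531 -0.0202  0.2257] roll 0.0642 shift [ 14.98 -27.65   2.57] 8 x [ 1.872 -3.457  0.321] t 14.1667 F [-0.5  0.4  0.1] g 0.8004891277357643 0.0 j6 -0.14073817508412137
```

Request:
jog_arm([
  {"translation":[0,0,0],"roll":0.064},
  {"translation":[1.9,-3.45,0],"roll":0},
  {"translation":[1.9,-3.45,0.3],"roll":0},
  {"translation":[1.9,-3.45,0.4],"roll":0},
  {"translation":[1.9,-3.45,0.4],"roll":0},
  {"translation":[1.9,-3.45,0.4],"roll":0},
  {"translation":[1.9,-3.45,0.4],"roll":0},
  {"translation":[1.9,-3.45,0.4],"roll":0},
], claw=60)

```text
t: 14.83
ee_pos: [0.4277, -0.2676, 0.2006]
ee_rot: [-0.002, -0.02, 1.0, 0.001]
contact_force: [-0.4, 0.2, 0.2]
grip_width: 0.6
grip_force: 0.0
```

Request:
jog_arm([
  {"translation":[1.7,-3.5,0.3],"roll":0},
  {"translation":[0,0,0],"roll":0},
  {"translation":[0,0,0],"roll":0},
  {"translation":[0,0,0],"roll":0},
  {"translation":[0,0,0],"roll":0},
])

```text
t: 15.25
ee_pos: [0.4145, -0.3013, 0.1991]
ee_rot: [-0.001, -0.021, 1.0, 0.001]
contact_force: [-0.0, 0.9, -0.7]
grip_width: 0.6
grip_force: 0.0
```

```bash
python3 - <<'E'
from h import *
p,W=wcloud();P,R,s=tool();save(p,'w6.png')
q=W[(abs(W[...,0]-.4)<.042)&(abs(W[...,1]+.303)<.03)&(W[...,2]>.034)&(W[...,2]<.05)];rect('handle',q)
q=near(W,[.503,-.3],.05,.045,.085);rect('egg',q);print(q[q[:,2].argmax()])
q=near(W,[.503,-.3],.05,.019,.029);print('dish',len(q),cv2.minEnclosingCircle(q[:,:2].astype(np.float32)))
plan([.4145,-.3025,.034],.04)
E
```

```text
handle 2173 [ 398.9 -303.3] [81.9 16.1] 1.96 [ 0.3977 -0.3035  0.0398]
egg 1674 [ 501.8 -299.9] [47.6 36.3] 3.57 [ 0.4993 -0.2996  0.051 ]
[ 0.50490154 -0.30166284  0.057755  ]
dish 1815 ((0.49555012583732605, -0.3015824854373932), 0.0426834337413311)
P [ 0.4148 -0.3011  0.1994] roll 0.0024 shift [ 0.02 -0.15 16.54] 5 x [ 0.004 -0.031  3.309] t 15.3 F [ 0.7  0.8 -0.4] g 0.5960684042310889 0.0 j6 -0.6704654740013906
```

View pics/w6.png

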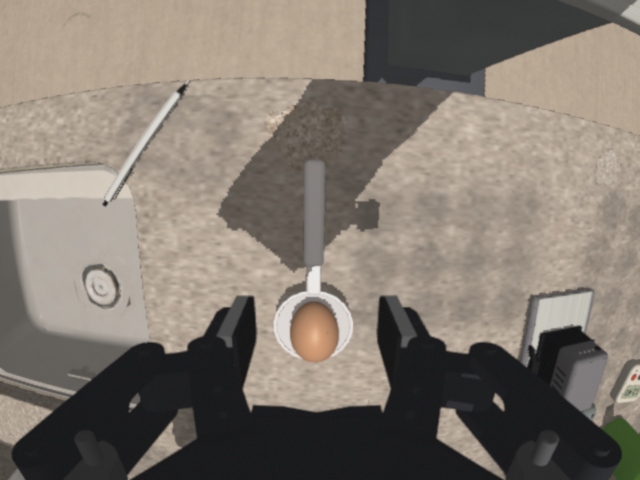

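The handle runs from (315,160) to (315,265) with the egg at (314,332), clear of the fingers. Descending to grasp.

Request:
jog_arm([
  {"translation":[0.1,-0.18,0],"roll":0.006},
  {"translation":[0,0,2.5],"roll":0},
  {"translation":[0,0,3],"roll":0},
  {"translation":[0,0,3],"roll":0},
  {"translation":[0,0,3],"roll":0},
  {"translation":[0,0,2.5],"roll":0},
  {"translation":[0,0,2],"roll":0},
  {"translation":[0,0,0],"roll":0},
])

```text
t: 15.97
ee_pos: [0.4112, -0.3014, 0.0361]
ee_rot: [-0.003, -0.018, 1.0, 0.002]
contact_force: [-0.1, 1.2, 0.2]
grip_width: 0.599
grip_force: 0.0
```

Request:
jog_arm([
  {"translation":[0,0,0],"roll":0},
  {"translation":[0,0,0],"roll":0},
  {"translation":[0,0,0],"roll":0},
])

```text
t: 16.22
ee_pos: [0.415, -0.305, 0.0419]
ee_rot: [0.001, -0.017, 1.0, -0.001]
contact_force: [-0.6, 0.7, 0.8]
grip_width: 0.601
grip_force: 0.0
```

Request:
jog_arm([
  {"translation":[0,0,0.3],"roll":0},
  {"translation":[0,0,0.15],"roll":0},
  {"translation":[0,0,0],"roll":0},
  {"translation":[0,0,0],"roll":0},
  {"translation":[0,0,0],"roll":0},
  {"translation":[0,0,0],"roll":0},
])

```text
t: 16.72
ee_pos: [0.4135, -0.3044, 0.0357]
ee_rot: [0.0, -0.017, 1.0, -0.0]
contact_force: [0.5, 0.0, 0.7]
grip_width: 0.598
grip_force: 0.0
```

Request:
jog_arm([
  {"translation":[0,0,0],"roll":0},
  {"translation":[0,0,0],"roll":0},
  {"translation":[0,0,0],"roll":0},
  {"translation":[0,0,0],"roll":0},
  {"translation":[0,0,0],"roll":0},
  {"translation":[0,0,0],"roll":0},
  {"translation":[0,0,0],"roll":0},
  {"translation":[0,0,0],"roll":0},
], claw=0)

```text
t: 17.38
ee_pos: [0.4136, -0.3043, 0.0357]
ee_rot: [0.0, -0.017, 1.0, -0.0]
contact_force: [-0.0, 0.0, 2.3]
grip_width: 0.176
grip_force: 58.7
```

Request:
jog_arm([
  {"translation":[0,0,0],"roll":0},
  {"translation":[0,0,0],"roll":0},
  {"translation":[0,0,-0.2],"roll":0},
  {"translation":[0,0,-0.4],"roll":0},
  {"translation":[0,0,-0.6],"roll":0},
  {"translation":[0,0,-0.6],"roll":0},
  {"translation":[0,0,-0.3],"roll":0},
  {"translation":[0,0,0],"roll":0},
])

```text
t: 18.05
ee_pos: [0.4142, -0.3049, 0.0577]
ee_rot: [0.001, -0.017, 1.0, -0.001]
contact_force: [0.8, 0.5, -1.0]
grip_width: 0.176
grip_force: 58.5
```

Request:
jog_arm([
  {"translation":[0,0,-0.7],"roll":0},
  {"translation":[0,0,-1.2],"roll":0},
  {"translation":[0,0,-1.7],"roll":0},
  {"translation":[0,0,-2],"roll":0},
  {"translation":[0,0,-2],"roll":0},
  {"translation":[0,0,-2],"roll":0},
  {"translation":[0,0,-1.6],"roll":0},
  {"translation":[0,0,-1.2],"roll":0},
])

```text
t: 18.72
ee_pos: [0.4139, -0.3046, 0.1827]
ee_rot: [0.001, -0.017, 1.0, -0.001]
contact_force: [0.1, 0.0, -2.5]
grip_width: 0.176
grip_force: 58.6
```

Request:
jog_arm([
  {"translation":[0,0,-0.8],"roll":0},
  {"translation":[0,0,-0.4],"roll":0},
  {"translation":[0,0,0],"roll":0},
  {"translation":[0,0,0],"roll":0},
  {"translation":[0,0,0],"roll":0},
  {"translation":[0,0,0],"roll":0},
])

```text
t: 19.22
ee_pos: [0.413, -0.304, 0.1915]
ee_rot: [-0.001, -0.017, 1.0, 0.001]
contact_force: [0.3, -0.5, -2.6]
grip_width: 0.179
grip_force: 58.6
```

```bash
cat > m.py <<'E'
from h import *
P,R,s=tool();p,W=wcloud();L=(W-P)@R;x,y,z=L[...,0],L[...,1],L[...,2]
m=(abs(y)<.02)&(x>.012)&(x<.058)&(z>-.025)&(z<.01);q=L[m]
print('handle n',len(q))
if len(q)>30:
    print('plane',np.linalg.lstsq(np.c_[q[:,:2],np.ones(len(q))],q[:,2],rcond=None)[0].round(4),'x max',np.percentile(L[(abs(y)<.02)&(x>.012)&(x<.09)&(z>-.025)&(z<.01)][:,0],99.5)); rect('h',q)
for n,lo,hi in(('egg',-.03,.0),('rim',.0,.012)):
    m=(abs(y)<.045)&(x<-.04)&(x>-.14)&(z>lo)&(z<hi);q=L[m];print(n,len(q))
    if len(q)>20: rect(n,q);print(q.min(0).round(4),q.max(0).round(4))
S,Q=cloud('scene')
for n in('scene','side'):
    if n=='side':S,Q=cloud('side')
    save(S,'m_'+n+'%d.png'%int(s['t']))
    L=(Q-P)@R;x,y,z=L[...,0],L[...,1],L[...,2]
    for k,(a,b,lo,hi) in dict(egg=(-.14,-.04,-.035,-.003),rim=(-.14,-.04,.0,.011),handle=(-.06,.058,-.02,.01)).items():
        m=(abs(y)<(.012 if k=='handle' else .045))&(x<b)&(x>a)&(z>lo)&(z<hi);q=L[m]
        if len(q)>8:rect(n+' '+k,q)
    q=L[(abs(y)<.012)&(x>.02)&(x<.058)&(z>-.018)&(z<-.001)]
    if len(q)>8: print('slope',np.polyfit(q[:,0],q[:,2],1).round(4))
E
python3 m.py; python3 -c "
from h import *
plan([.543,-.0215,.163],.105)"
```

```text
handle n 6531
plane [ 0.1283 -0.0017 -0.0092] x max 0.05595152395313283
h 6531 [34.1 -0.5] [38.7 44.2] 90.0 [ 0.0342  0.0001 -0.0048]
egg 0
rim 146
rim 146 [-42.1   0.1] [11.2  4.2] 89.09 [-0.0418  0.      0.0091]
[-0.0443 -0.0055  0.0076] [-0.04    0.0057  0.0109]
scene egg 159 [-92.8 -14.5] [14.8 41.4] 69.75 [-0.0908 -0.0138 -0.0134]
scene rim 90 [-94.  -24.1] [23.2 62.9] 83.2 [-0.0952 -0.0259  0.0086]
scene handle 457 [21.9  0.9] [69.5 23.9] 4.22 [ 0.0257 -0.0011 -0.0056]
slope [ 0.0186 -0.0067]
side egg 311 [-88.5  -7.3] [51.5 34.9] 16.86 [-0.0888 -0.0106 -0.0125]
side rim 170 [-81.7 -12. ] [85.6 55.7] 9.12 [-0.0823 -0.0147  0.0064]
side handle 365 [-1.8 -0.3] [ 23.  113.3] 89.87 [ 0.0114 -0.0059  0.0009]
slope [ 0.0138 -0.0051]
P [ 0.4132 -0.3042  0.1919] roll -0.0707 shift [-15.87  26.75   2.9 ] 8 x [-1.984  3.343  0.362] t 19.3667 F [ 0.   0.5 -2.5] g 0.17572905835851152 58.5681277513504 j6 -0.6687669514208827
```

The carrier is held level with the egg in its pocket. The handle's end is 56 mm behind the TCP, so the pocket is 90 mm ahead of it. Now a gentle carry to the lamp.

Request:
jog_arm([
  {"translation":[0,0,0],"roll":-0.02},
  {"translation":[0,0,0],"roll":-0.03},
  {"translation":[0,0,0],"roll":-0.02},
  {"translation":[-0.31,0.52,0],"roll":0},
  {"translation":[-0.61,1.03,0],"roll":0},
  {"translation":[-0.92,1.55,0],"roll":0},
  {"translation":[-1.22,2.05,0],"roll":0},
  {"translation":[-1.22,2.05,0],"roll":0},
])

```text
t: 20.03
ee_pos: [0.449, -0.2268, 0.1926]
ee_rot: [0.0, -0.052, 0.999, 0.0]
contact_force: [-0.1, -0.1, -2.7]
grip_width: 0.176
grip_force: 58.6
```

Request:
jog_arm([
  {"translation":[-1.22,2.05,0],"roll":0},
  {"translation":[-1.22,2.05,0],"roll":0},
  {"translation":[-1.22,2.05,0],"roll":0},
  {"translation":[-1.22,2.05,0],"roll":0},
  {"translation":[-1.22,2.05,0],"roll":0},
  {"translation":[-1.22,2.05,0],"roll":0},
  {"translation":[-1.22,2.05,0],"roll":0},
  {"translation":[-1.22,2.05,0],"roll":0},
])

```text
t: 20.7
ee_pos: [0.5289, -0.0527, 0.1926]
ee_rot: [0.0, -0.052, 0.999, 0.0]
contact_force: [0.0, -0.7, -1.4]
grip_width: 0.179
grip_force: 58.6
```

Request:
jog_arm([
  {"translation":[-0.92,1.55,0],"roll":0},
  {"translation":[-0.61,1.03,0],"roll":0},
  {"translation":[-0.31,0.52,0],"roll":0},
  {"translation":[0,0,0],"roll":0},
  {"translation":[0,0,0],"roll":0},
  {"translation":[0,0,0],"roll":0},
])

```text
t: 21.2
ee_pos: [0.5432, -0.023, 0.1925]
ee_rot: [-0.0, -0.052, 0.999, -0.0]
contact_force: [-0.3, 0.9, -2.2]
grip_width: 0.176
grip_force: 58.6
```

```bash
python3 -c "
from h import *
plan([.5434,-.0214,.1625],.105)"
```

```text
P [ 0.5432 -0.023   0.1925] roll -0.0019 shift [-0.04  0.16  3.  ] 1 x [-0.038  0.162  3.003] t 21.2 F [-0.3  0.9 -2.2] g 0.17572178671762498 58.61322104930878 j6 -0.14531107327891604
```

Request:
jog_arm([
  {"translation":[-0.04,0.16,0.3],"roll":-0.002},
  {"translation":[0,0,0.6],"roll":0},
  {"translation":[0,0,0.8],"roll":0},
  {"translation":[0,0,0.7],"roll":0},
  {"translation":[0,0,0.4],"roll":0},
  {"translation":[0,0,0.2],"roll":0},
  {"translation":[0,0,0],"roll":0},
  {"translation":[0,0,0],"roll":0},
])

```text
t: 21.87
ee_pos: [0.5439, -0.0207, 0.1624]
ee_rot: [-0.0, -0.053, 0.999, 0.0]
contact_force: [-0.2, -0.8, -2.4]
grip_width: 0.177
grip_force: 58.6
```

Request:
jog_arm([
  {"translation":[0,0,0],"roll":0},
  {"translation":[0,0,0],"roll":0},
  {"translation":[0,0,0],"roll":0},
  {"translation":[0,0,0],"roll":0},
])

```text
t: 22.2
ee_pos: [0.5441, -0.0207, 0.1629]
ee_rot: [0.0, -0.053, 0.999, -0.0]
contact_force: [0.7, -0.3, -2.1]
grip_width: 0.174
grip_force: 58.6
```

```bash
python3 - <<'E'
from h import *
P,R,s=tool();print(P.round(4),R.round(3)[:,2])
a=P+R@[-.090,0,.003+.017];print('pocket',a.round(4))
o=[]
for n,(x,y,w,h) in dict(scene=(310,170,130,130),side=(310,200,130,130)).items():
    S,Q=cloud(n);o.append(cv2.resize(S[y:y+h,x:x+w],(400,400),interpolation=cv2.INTER_CUBIC))
    for k,lo,hi in(('rim',.148,.157),('egg',.157,.20)):
        q=near(Q,[.633,-.012],.05,lo,hi)
        if len(q)>8:rect(n+k,q);print(cv2.minEnclosingCircle(q[:,:2].astype(np.float32)))
save(np.hstack(o),'fin.png')
E
```

```text
[ 0.5441 -0.0207  0.1629] [ 0.001 -0.    -1.   ]
pocket [ 0.6336 -0.0111  0.1429]
scenerim 98 [631.  -21.3] [74.6 56.4] 31.5 [ 0.6355 -0.0308  0.1522]
((0.6266427040100098, -0.01307485718280077), 0.041394080966711044)
sceneegg 261 [622.5 -13.3] [39.6 67.1] 67.73 [ 0.6292 -0.0212  0.1771]
((0.6200368404388428, -0.017119167372584343), 0.0361989289522171)
siderim 129 [626.6 -18. ] [57.2 83.3] 77.99 [ 0.6269 -0.0262  0.1518]
((0.6271002888679504, -0.012158012948930264), 0.043443430215120316)
sideegg 256 [625.8 -20.6] [36.8 63. ] 77.04 [ 0.6311 -0.026   0.1711]
((0.6262509822845459, -0.018350886180996895), 0.034238945692777634)
```

View pics/fin.png

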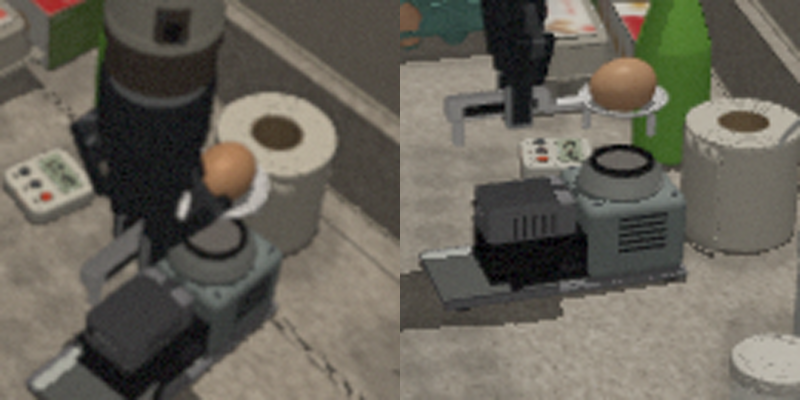

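The final view shows the egg in its dish directly above the ring (side view: dish centre x≈625 px, window x≈622 px). The carrier is level and the battery is against the tower. Handing in.

```bash
python3 -c "
from bench import ticket
print(ticket.job_done())"
```

```text
the job is handed in; nothing more can be done
None
```

The job is handed in: the battery is fully home, latched (it held when pulled back) and released. The carrier, egg in its pocket, is held level and still about 3 cm above the lamp, within about 1 mm of the window's centre; I did not re-measure the bystanders. On the way in the battery jammed once at the rail lips (about 36 N sideways and 43 N upward on the wrist), so I backed it off and realigned it.

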